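# Release a bonded mount from the ratchet press

### The arm

A 6-joint arm with a two-finger parallel gripper is mounted at the origin on the work surface. World frame = base frame: x ahead of the robot, y to its left, z up, the work surface at z = 0. Lengths are in m, angles in degrees, forces in N, time in s.
With the tool pointing down it reaches from about 0.3 to 0.75 m from the base axis. Payload 8.5 kg.
Tool frame: the origin (TCP) lies at the very end of the fingers, on their centre line; the grasp point (between the pads) lies 19 mm behind it; z points along the fingers, y is the line along which they close (so a half turn about z gives the same grasp; the last joint's range is limited). The gripper opens to 85 mm and grips with 20 to 120 N. Pads are 22 mm wide; open, the fingers measure 114 mm over their backs; the gripper's body (76 mm by 85 mm) begins 54 mm behind the grasp point. The pads swing forward as they close: fully open they stand 13 mm farther back than shut.
Start: joints at [-87.107, 21.807, 74.336, -0, 83.858, -12.336], TCP at [0.144, -0.531, 0.231] pointing down, gripper open.
Joint ranges: [-178.18, 178.18], [-50.72, 133.34], [12.68, 142.11], [-81.47, 261.47], [9.98, 163.14], [-165.26, 165.26]. Speed limits (degrees/s): [136.94, 136.94, 180, 180, 180, 180].

### API

Orientations are given as a 3x3 rotation matrix whose columns are the frame's x, y, z axes.
In Python, from rig import observe, cams, ticket gives the robot as it stands.
- The arm moves only by the tool move_arm, never from a script. Its arguments are lists of equal length, an entry for each row: "jaw": the finger opening in cm, from 0 to 8.54; "dp": the shift along the tool's x, y, z in cm, a list of three; "turn": the turn, a rotation vector about the tool's x, y, z in rad, a list of three. In form: {"jaw": [jaw, ...], "dp": [[tx, ty, tz], ...], "turn": [[wx, wy, wz], ...]}. A call has 1 to 12 rows; each row shifts and turns the commanded pose from where the row before left it, along the tool's axes as they then stand; what a row does not reach is not made up. A row lasts 1/12 s, in which the tool goes at most 41.7 mm and 7.16 degrees, less where a joint would pass 70% of its speed; a pose out of reach is approached as far as the arm can. A call is refused whole if a number of a shift passes 4.17 or a number of a turn 0.125, either way. A call with a gripper value outside its range is refused whole. The fingers move at their own pace and stop on an object; "force" is the grip in N (left out, the last holds). Time passes only in rows, so rows that do not move let the fingers close. It gives the time, the measured TCP pose, the force, the opening and the grip force at its end, in the units of the state.
- observe(): the state, without advancing time (a new reading comes with each control period).
- cams.get_image(name): name is "scene" or "top"; returns (picture, depth): 384x512x3 uint8, red, green, blue; 384x512 float32, m along the optical axis (not along the pixel's ray), 0 where there is no reading.
- cams.calibration(name): a dict with "vertical_fov" (degrees; the focal length in pixels is half the picture's height over the tangent of half this angle, whatever the lens; pixels are square), "cx", "cy" (the principal point, pixels), "view" (4x4, takes a point from world to camera coordinates). Camera axes: x right, y up, looking along -z (the intrinsics and any distortion apply to the point x, -y, -z); pixel columns grow to the right and rows downward; lengths in m; the calibration is good to about 2 mm. A picture is of the moment at which its call begins. calibration takes no time and is no camera call.
- ticket.close_job(): hands the job in; it is judged then, once.
Trained networks look in the newest picture that a camera, given by its name, has taken for a name from the list of things; names that differ only in an ending like _2 or _b are one class to them, and where a whole thing is asked for, a point or a joint stands for the part that bears it (a point fixed in the world has none). Each returns a list of dicts, best first, with "p" (0 to 1); they miss things now and then, are a little off and sometimes report something else, mostly with a low value. They report only what shows in the picture. A call takes as long as a camera call.
- cams.spot_in(camera, query): "box" ([centre column, centre row, width, height] as shares, 0 to 1, of the picture: columns of its width, rows of its height, round what is visible of it).
- cams.outline_of(camera, query): "mask" (384x512 bool, what is visible of it) and "box" ([centre column, centre row, width, height] as shares, 0 to 1, of the picture: columns of its width, rows of its height, round what is visible of it).
- cams.mark_of(camera, query): "location" ([column, row] as shares, 0 to 1, of the picture: columns of its width, rows of its height: a listed point, or the origin of a listed thing).
The state is a dict: "time_s": time; "q": joint angles; "qvel": joint speeds; "joint_efforts": joint torques, N m; "position": TCP position; "tool_rot": TCP orientation; "ft_force": force on the tool from outside, world axes, zero at the start; "wrist_torque": the same for the moment, N m; "grip_width": finger opening in m; "gripper_force": force on a finger pad.
Only numpy, scipy, OpenCV 4.12 (cv2) and the standard library are available. Lean on these libraries where they do the work, as an engineer would, in place of code of your own. Each camera call takes 0.05 s, during which the arm holds its last target. There are 200 camera calls.

### The job

The adhesive under the specimen mount in the small rack press has set, so let it out: lift the holding pawl off the ratchet wheel and throw it right over onto its rest, then crank the wheel backwards until the ram is fully up. Then pull the slide-out table by its knob all the way out to its stop, with the mount still sitting flat in its nest. Leave the pawl thrown over and the ram up, let go of everything, and do not disturb the other things on the bench.

Things in the scene. Friction and masses are not known exactly. Their poses are not given: they have to be found in the camera images.
- press: Grey cast rack press, fixed to the bench. Base 120 mm (x) by 234 mm (y) by 30 mm; column at its -y end; head 240 mm high (x -30 to 30, y -112 to 55 mm, its underside 118 mm up). Origin on the bench under the crank shaft, z up; its own +x points out of the side that carries ratchet wheel, pawl and crank, its own +y points out of the front, where the slide-out table comes out. All press directions below are in this frame. It is turned by up to 0.35 rad on the bench.
- pawl (a joint): Angle of the holding pawl (rad): 0 engaged in the ratchet teeth (it falls there by its weight), 2.3 thrown right over on its rest. It turns about the press's x axis, the positive way taking +y to +z. It tips over by itself past about 0.9 and then stays by its weight. It turns freely (about 0.015 N m).
- pawl_bar (a point): Middle of the graspable part of the pawl's lifting bar: a bare steel bar, 10 mm in diameter and 36 mm long along the press's x (this point is 4 mm outward of its middle), at the end of a tab that stands up from the pawl, 36 mm from the pivot. Engaged, it is 20 mm towards +y and 30 mm above the pivot and about 259 mm over the bench; thrown over, it is 36 mm to the -y side of the pivot, 5 mm below it. Nothing is above it; the ratchet wheel is below it.
- pawl_pivot (a point): Point on the pawl's pivot axis (along the press's x), in the same cross-section as pawl_bar; 229 mm over the bench, fixed to the press at y -46 mm.
- wheel (a joint): Angle of the 80 mm, 12-tooth ratchet wheel (rad), about 0 at the start with the ram down on the mount. Backwards is positive: about the press's x axis, taking +y to +z, so that the crank handle goes up and over from the +y side to the -y side. It stops at 1.70, where the ram is fully up. With the pawl engaged it goes back at most about 0.06. The shaft has drag (0.25 N m) and stays where it is left. The ram rises 18 mm per rad.
- crank_handle (a point): Middle of the black revolving handle of the crank: a sleeve 19 mm in diameter, 52 mm long, along the press's x, spinning freely on its bolt, 60 mm from the shaft axis. At the start it stands on the +y side, about 15 to 45 degrees above the level of the shaft (the crank is clamped at a different angle each time). The crank arm, 16 to 22 mm wide, ends 31 mm inward (press -x) of this point.
- crank_axle (a point): Point on the axis of the crank shaft, in the same cross-section as crank_handle; 185 mm over the bench. The shaft lies along the press's x.
- shuttle (a joint): Travel of the slide-out table (m) along the press's +y: 0 under the ram, 0.095 at its outer stop. It needs about 3 N.
- shuttle_knob (a point): Middle of the gripping part of the table's black upright pull knob, 19 mm in diameter, its top 8 mm above this point and the table's plate 24 mm below it. This point is 75 mm over the bench and moves with the table.
- nest (a point): Centre of the floor of the nest on the slide-out table: a dark ring, inside 31.6 mm across, 5 mm high, in which the mount stands. Moves with the table; the floor is 51 mm over the bench. Axes parallel to the press's.
- ram_foot (a point): Centre of the underside of the ram's round pressing foot, 44 mm across, with a centring skirt 6 mm deep round the mount's top, so the mount cannot come out until the ram has risen more than 6 mm. About 73.5 mm over the bench when down, 104 mm when fully up.
- mount: The specimen mount: black resin disc 30 mm in diameter and 22 mm high, with a steel specimen showing in its top. Stands in the nest under the ram. Origin at the centre of its underside, z up.
- spare_a: Another resin mount, 30 mm across, 18 mm high, on the bench beside the press on its -x side. Not to be disturbed. Origin under its centre.
- spare_b: Another resin mount, 40 mm across, 22 mm high, on the bench on the press's +x side near its back. Not to be disturbed. Origin under its centre.
- dish: Glass dish, 90 mm across, 16 mm high, beside the press on its -x side. Not to be disturbed. Origin under its centre.
- screwdriver: Screwdriver 180 mm long with black handle, lying on the bench off the press's +x, +y corner. Not to be disturbed.
- slide_box: Closed grey box for glass slides, 92 x 80 x 34 mm, at the left of the bench. Not to be disturbed. Origin under its centre.
- wash_bottle: White wash bottle, 64 mm across and 185 mm high with its bent spout, at the left of the bench. Not to be disturbed. Origin under its centre.
- resin_jar: White jar with black cap, 70 mm across, 80 mm high, at the right of the bench. Not to be disturbed. Origin under its centre.

How it is judged:
By the outcome, as a careful person would: the job done as asked, in the order asked, and still so for the second after the job is handed in, with the robot touching nothing.
It also fails if it takes over 58 s, if anything falls off the work surface, if the arm or the gripper's body presses on something with over 40 N, if the wrist force passes 120 N, or if a joint passes its speed limit or range.

## Working session

There is one attempt and no reset: what is moved stays moved. The work goes in short steps, Python scripts to look and compute and a tool call to move; the robot and the scene stay as the last step left them, time stands still between calls to the robot, and variables do not carry over. Pictures are saved under pics/ and viewed, at most 10 in all, crops included, and the job is handed in when it is done.

Besides the shell and the picture viewer there is one more tool, called after ">>>" as name(argument=value, ...), one argument or row to a line, values as JSON. move_arm: Moves the arm, as the interface text tells. Its arguments: {"type":"object","properties":{"jaw":{"type":"array","items":{"type":"number"}},"dp":{"type":"array","items":{"type":"array","items":{"type":"number"}}},"turn":{"type":"array","items":{"type":"array","items":{"type":"number"}}},"force":{"type":"number"}},"required":["jaw","dp","turn"]}

```bash
mkdir -p pics; ls; cat > h.py <<'E'
import numpy as np, cv2
from rig import observe, cams, ticket
def ray(name,col,row,cal=None):
    c=cams.calibration(name); f=192/np.tan(np.radians(c["vertical_fov"])/2)
    V=np.array(c["view"]); R=V[:3,:3]; t=V[:3,3]
    d=np.array([(col-c["cx"])/f,-(row-c["cy"])/f,-1.])
    return -R.T@t, R.T@d      # origin, direction per unit depth
def at_z(name,col,row,z):
    o,d=ray(name,col,row); return o+d*(z-o[2])/d[2]
def at_d(name,col,row,depth):
    o,d=ray(name,col,row); return o+d*depth
def mark(name,q):
    r=cams.mark_of(name,q)
    return [(round(x["p"],2),x["location"][0]*512,x["location"][1]*384) for x in r[:2]]
def save(name,fn):
    im,dep=cams.get_image(name); cv2.imwrite("pics/"+fn,im[:,:,::-1]); return im,dep
E
python3 - <<'E'
from h import *
np.set_printoptions(precision=4,suppress=True)
print(observe())
Z=dict(pawl_bar=.259,pawl_pivot=.229,crank_handle=None,crank_axle=.185,shuttle_knob=.075,nest=.051,press=0,spare_a=0,spare_b=0,dish=0,resin_jar=0,mount=.051,screwdriver=0,wash_bottle=0,slide_box=0,ram_foot=.0735)
for n in ("scene","top"):
    c=cams.calibration(n); print(n,{k:c[k] for k in c if k!="view"}, [k for k in c]); print(np.array(c["view"]))
    im,dep=save(n,n+"0.png")
    for q,z in Z.items():
        for m in mark(n,q):
            u,v=m[1:]; d=dep[min(383,int(v)),min(511,int(u))]
            print(n,q,np.round(m,2),d, at_d(n,u,v,d), at_z(n,u,v,z) if z is not None else "")
E
```

```text
pics
{'time_s': 0.0, 'q': array([-87.1073,  21.8413,  74.3854,  -0.0007,  83.8576, -12.337 ]), 'qvel': array([ 0.0158,  0.0155, -0.1345, -0.0461, -0.0697,  0.097 ]), 'joint_efforts': array([ -0.0018, -44.8459, -23.128 ,  -0.0003,   0.0048,   0.    ]), 'position': array([ 0.1444, -0.5304,  0.2307]), 'tool_rot': array([[ 0.9649,  0.2627, -0.0001],
       [ 0.2627, -0.9649,  0.0015],
       [ 0.0003, -0.0014, -1.    ]]), 'ft_force': array([-0.9784,  0.1318, -0.7612]), 'wrist_torque': array([-0.013 , -0.0354,  0.0059]), 'gripper_force': 0.0, 'grip_width': 0.08541005548969187}
scene {'vertical_fov': 51.753319477770695, 'cx': 255.542071618177, 'cy': 202.07821819950053} ['vertical_fov', 'cx', 'cy', 'view']
[[ 0.471   0.882   0.0164 -0.238 ]
 [-0.5618  0.2856  0.7764  0.1729]
 [ 0.6801 -0.3749  0.6301 -1.752 ]
 [ 0.      0.      0.      1.    ]]
scene pawl_bar [  0.66 193.18 206.78] 1.111044 [ 0.5701 -0.2379  0.2603] [ 0.5685 -0.2374  0.259 ]
scene pawl_pivot [  0.66 187.6  217.38] 1.1688602 [ 0.5367 -0.248   0.1987] [ 0.5705 -0.2577  0.229 ]
scene crank_handle [  0.38 186.62 218.  ] 1.16087
[... 2785 characters left out ...]
4 -0.3195  0.    ]
top dish [  0.76 330.09 236.51] 1.6283206 [ 0.3667 -0.239  -0.0052] [ 0.3662 -0.2382  0.    ]
top resin_jar [  0.78 390.2  199.8 ] 1.5718904 [ 0.4539 -0.4308  0.0754] [ 0.4662 -0.4522  0.    ]
top resin_jar [  0.23 342.22 168.88] 1.4264492 [ 0.5307 -0.2627  0.2386] [ 0.5873 -0.3092  0.    ]
top screwdriver [  0.6  271.97 151.72] 1.6701584 [ 0.6668 -0.0803  0.0161] [ 0.6715 -0.0812  0.    ]
top slide_box [  0.93 122.01 189.2 ] 1.6280752 [0.5865 0.4217 0.0327] [0.5944 0.4302 0.    ]
top ram_foot [  0.41 304.9  185.32] 1.4541864 [ 0.5017 -0.1547  0.2019] [ 0.5287 -0.1693  0.0735]
top ram_foot [  0.25 345.8  168.  ] 1.4263192 [ 0.532  -0.2732  0.2392] [ 0.5715 -0.3067  0.0735]
```

```bash
python3 - <<'E'
import cv2
a=cv2.imread("pics/scene0.png")[150:310,130:300]; cv2.imwrite("pics/sc.png",cv2.resize(a,None,fx=3.7,fy=3.7,interpolation=cv2.INTER_CUBIC))
a=cv2.imread("pics/top0.png")[110:250,240:400]; cv2.imwrite("pics/tc.png",cv2.resize(a,None,fx=4,fy=4,interpolation=cv2.INTER_CUBIC))
E
```

```text
(no output)
```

View pics/sc.png

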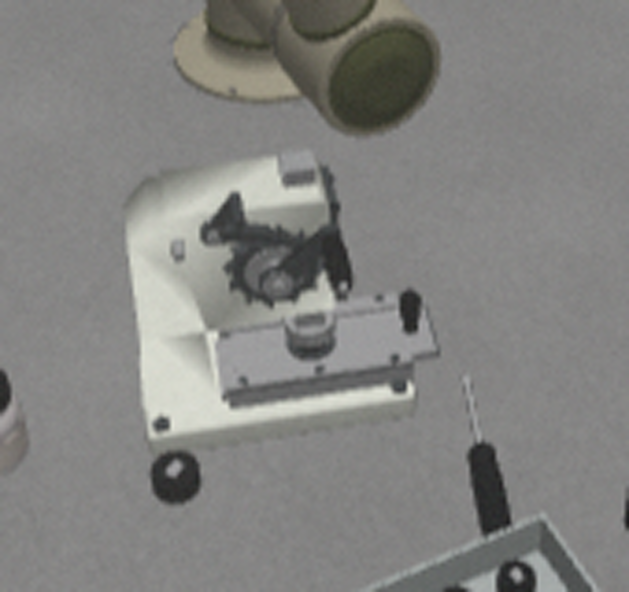

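View pics/tc.png

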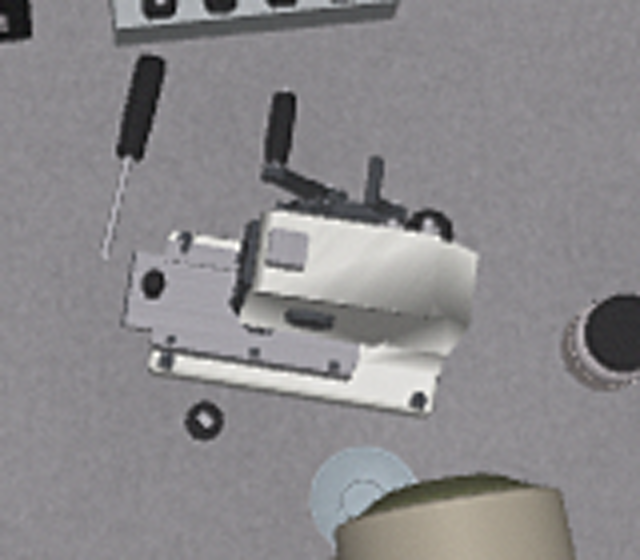

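```bash
cat > fit.py <<'E'
from h import *
np.set_printoptions(precision=4,suppress=True)
def cloud(n):
    im,dep=cams.get_image(n); v,u=np.mgrid[0:384,0:512]
    o,_=ray(n,0,0); c=cams.calibration(n); f=192/np.tan(np.radians(c["vertical_fov"])/2); R=np.array(c["view"])[:3,:3]
    d=np.stack([(u-c["cx"])/f,-(v-c["cy"])/f,-np.ones_like(u,float)],-1)@R
    P=o+d*dep[...,None]; P[dep==0]=np.nan; return P,im
E
python3 - <<'E'
from fit import *
A=[]
for n in("top","scene"):
    P,im=cloud(n); np.save(n+".npy",P); Q=P.reshape(-1,3)
    reg=(abs(Q[:,0]-.55)<.2)&(abs(Q[:,1]+.2)<.2)
    for nm,lo,hi in(("base",.024,.036),("plate",.047,.055),("headtop",.23,.246)):
        m=reg&(Q[:,2]>lo)&(Q[:,2]<hi); img=m.reshape(384,512).astype(np.uint8)
        k,l,s,_=cv2.connectedComponentsWithStats(img); 
        keep=np.isin(l,[i for i in range(1,k) if s[i,4]>25]).ravel()
        pts=Q[keep&m][:,:2].astype(np.float32); r=cv2.minAreaRect(pts*1000)
        print(n,nm,len(pts),r, cv2.boxPoints(r).round(0).tolist())
E
```

```text
top base 503 ((554.9675903320312, -144.67794799804688), (375.10882568359375, 165.273193359375), 34.549625396728516) [[354.0, -183.0], [447.0, -319.0], [756.0, -106.0], [663.0, 30.0]]
top plate 501 ((535.677978515625, -143.5747833251953), (161.8505401611328, 88.96878051757812), 75.49739074707031) [[472.0, -211.0], [558.0, -233.0], [599.0, -76.0], [513.0, -54.0]]
top headtop 1117 ((557.5108032226562, -233.37200927734375), (154.2964630126953, 151.05836486816406), 74.01509094238281) [[464.0, -287.0], [609.0, -328.0], [651.0, -180.0], [506.0, -138.0]]
scene base 594 ((597.9006958007812, -176.93450927734375), (320.14080810546875, 130.26187133789062), 47.458335876464844) [[442.0, -251.0], [538.0, -339.0], [754.0, -103.0], [658.0, -15.0]]
scene plate 691 ((527.31005859375, -189.0030059814453), (258.8156433105469, 96.3951416015625), 76.76727294921875) [[451.0, -304.0], [545.0, -326.0], [604.0, -74.0], [510.0, -52.0]]
scene headtop 775 ((560.782470703125, -232.4238739013672), (152.6171417236328, 160.6389617919922), 73.6391372680664) [[462.0, -283.0], [616.0, -328.0], [659.0, -182.0], [505.0, -137.0]]
```

```bash
python3 - <<'E'
from fit import *
a=np.radians(-15); ex=np.array([np.cos(a),np.sin(a),0]); ey=np.array([-np.sin(a),np.cos(a),0])
for n in("top","scene"):
    P=np.load(n+".npy"); im=cams.get_image(n)[0].astype(int)
    dark=(im.max(2)<110)
    # press coords rel to guess origin
    O=np.array([.54,-.193,0]); L=np.stack([(P-O)@ex,(P-O)@ey,P[...,2]],-1)
    for nm,m in(("bar",(L[...,0]>.03)&(abs(L[...,1]+.02)<.035)&(L[...,2]>.249)&(L[...,2]<.275)),
                ("handle",(L[...,0]>.05)&(L[...,1]>.02)&(L[...,1]<.09)&(L[...,2]>.17)&(L[...,2]<.25)),
                ("knob",(abs(L[...,0])<.06)&(L[...,1]>.06)&(L[...,1]<.16)&(L[...,2]>.060)&(L[...,2]<.1)),
                ("headtop",(abs(L[...,0])<.06)&(L[...,2]>.236)&(L[...,2]<.246)&~dark)):
        q=P[m]; 
        if len(q)<3: print(n,nm,len(q)); continue
        l=L[m]; v,u=np.nonzero(m)
        c=q.mean(0); w=np.linalg.svd(q-c)[2][0]
        print(n,nm,len(q),"mean",c,"loc min",l.min(0),"max",l.max(0),"dir",w,"px",u.min(),u.max(),v.min(),v.max())
for n in("top","scene"):
    for q in("pawl_bar","crank_handle","shuttle_knob"):
        r=cams.outline_of(n,q)
        for x in r[:2]:
            m=x["mask"]; p=np.load(n+".npy")[m]; p=p[~np.isnan(p[:,0])]
            print(n,q,round(x["p"],2),m.sum(),np.median(p,0),np.array(x["box"])*[512,384,512,384])
E
```

```text
top bar 33 mean [ 0.5725 -0.2391  0.2627] loc min [ 0.0305 -0.0415  0.2543] max [ 0.0569 -0.0314  0.2711] dir [-0.9719  0.2355  0.005 ] px 331 335 149 158
top handle 115 mean [ 0.6237 -0.181   0.2324] loc min [0.0504 0.024  0.2177] max [0.1097 0.042  0.2405] dir [-0.9629  0.27    0.0007] px 306 313 132 151
top knob 49 mean [ 0.55   -0.0955  0.0783] loc min [-0.0596  0.061   0.0601] max [0.0249 0.1165 0.0983] dir [-0.7025  0.6286  0.3337] px 275 293 170 197
top headtop 758 mean [ 0.5128 -0.226   0.2399] loc min [-0.0486 -0.105   0.236 ] max [0.0344 0.0365 0.2459] dir [-0.2314 -0.9729 -0.0008] px 303 354 160 188
scene bar 30 mean [ 0.5747 -0.2392  0.2608] loc min [ 0.0304 -0.0417  0.2491] max [ 0.0589 -0.0302  0.2655] dir [ 0.9865 -0.1638 -0.0079] px 191 195 204 212
scene handle 98 mean [ 0.6305 -0.182   0.2318] loc min [0.0503 0.0257 0.2225] max [0.1122 0.0442 0.2381] dir [ 0.9608 -0.2717 -0.056 ] px 217 224 213 229
scene knob 52 mean [ 0.5582 -0.0873  0.0797] loc min [-0.055  0.085  0.06 ] max [0.0281 0.1179 0.0959] dir [ 0.6389 -0.4747 -0.6054] px 231 243 229 247
scene headtop 525 mean [ 0.5171 -0.2277  0.2393] loc min [-0.0495 -0.1016  0.236 ] max [0.036  0.0371 0.2451] dir [0.3655 0.9308 0.006 ] px 169 217 193 213
top pawl_bar 0.48 137 [ 0.5563 -0.2368  0.2358] [331.2128 158.3616  24.576   13.2864]
top crank_handle 0.41 3653 [ 0.5045 -0.1948  0.1563] [315.4944 174.4128  87.1936  84.4032]
top shuttle_knob 0.87 433 [ 0.5428 -0.1094  0.051 ] [297.5232 184.3584  46.7968  22.6944]
top shuttle_knob 0.24 3812 [ 0.5053 -0.1953  0.1563] [316.5696 173.6832  91.6992  85.7856]
scene pawl_bar 0.7 137 [ 0.5601 -0.2402  0.2354] [192.8192 210.2016  14.3872  10.5984]
scene pawl_bar 0.62 507 [ 0.5779 -0.2026  0.2022] [207.872  220.416   37.6832  22.0032]
scene crank_handle 0.6 81 [ 0.6272 -0.1816  0.233 ] [219.9552 220.7616   7.8848  10.7136]
scene shuttle_knob 0.9 469 [ 0.5391 -0.1259  0.0507] [220.9792 241.344   53.8112  25.1136]
```

>>> move_arm(
  jaw=[4.5,4.5,4.5,4.5,4.5,4.5,4.5,4.5,4.5,4.5,4.5,4.5],
  dp=[
    [1.5,-0.5,-1.5],
    [3,-1,-1.5],
    [3.5,-1.2,-1.5],
    [3.5,-1.2,-1.5],
    [3.5,-1.2,-1.0],
    [3.5,-1.2,-1.0],
    [3.5,-1.2,-1.0],
    [3.5,-1.2,-1.0],
    [3.5,-1.2,0],
    [3.5,-1.2,0],
    [3.5,-1.2,0],
    [3.5,-1.2,0],
  ],
  turn=[
    [0,0,0],
    [0,0,0],
    [0,0,0],
    [0,0,0],
    [0,0,0],
    [0,0,0],
    [0,0,0],
    [0,0,0],
    [0,0,0],
    [0,0,0],
    [0,0,0],
    [0,0,0],
  ],
  force=30,
)

```text
time_s: 3.2
position: [0.4915, -0.2952, 0.3315]
tool_rot: [[0.965, 0.263, 0.0], [0.263, -0.965, -0.0], [0.0, 0.0, -1.0]]
ft_force: [-1.0, -0.3, 1.1]
grip_width: 0.0448
gripper_force: 0.0
```

>>> move_arm(
  jaw=[4.5,4.5,4.5,4.5,4.5,4.5],
  dp=[
    [0,0,0],
    [0,0,0],
    [0,0,0],
    [0,0,0],
    [0,0,0],
    [0,0,0],
  ],
  turn=[
    [0,0,0.1],
    [0,0,0.12],
    [0,0,0.12],
    [0,0,0.12],
    [0,0,0.067],
    [0,0,0],
  ],
)

```text
time_s: 3.7
position: [0.4902, -0.2966, 0.3313]
tool_rot: [[0.965, -0.26, -0.0], [-0.26, -0.965, 0.0], [-0.0, -0.0, -1.0]]
ft_force: [0.8, 0.4, -0.8]
grip_width: 0.0449
gripper_force: 0.0
```

>>> move_arm(
  jaw=[4.5,4.5,4.5,4.5,4.5,4.5,4.5,4.5],
  dp=[
    [1.6,-1.9,0],
    [1.6,-1.9,0],
    [1.6,-1.9,0],
    [1.6,-1.9,0],
    [0,0,1.5],
    [0,0,2],
    [0,0,1.5],
    [0,0,0],
  ],
  turn=[
    [0,0,0],
    [0,0,0],
    [0,0,0],
    [0,0,0],
    [0,0,0],
    [0,0,0],
    [0,0,0],
    [0,0,0],
  ],
)

```text
time_s: 4.37
position: [0.5709, -0.2391, 0.278]
tool_rot: [[0.967, -0.256, -0.005], [-0.256, -0.967, 0.003], [-0.006, -0.002, -1.0]]
ft_force: [-0.4, -0.7, -0.1]
grip_width: 0.0447
gripper_force: 0.0
```

```bash
python3 - <<'E'
from h import *
print(observe()["position"])
for n,(a,b,c,d) in(("scene",(150,270,130,290)),("top",(110,230,260,420))):
    im,_=save(n,n+"1.png"); cv2.imwrite("pics/%s1c.png"%n,cv2.resize(im[a:b,c:d,::-1],None,fx=4.5,fy=4.5,interpolation=cv2.INTER_CUBIC))
E
```

```text
[ 0.57090445 -0.23913696  0.27804927]
```

View pics/scene1c.png

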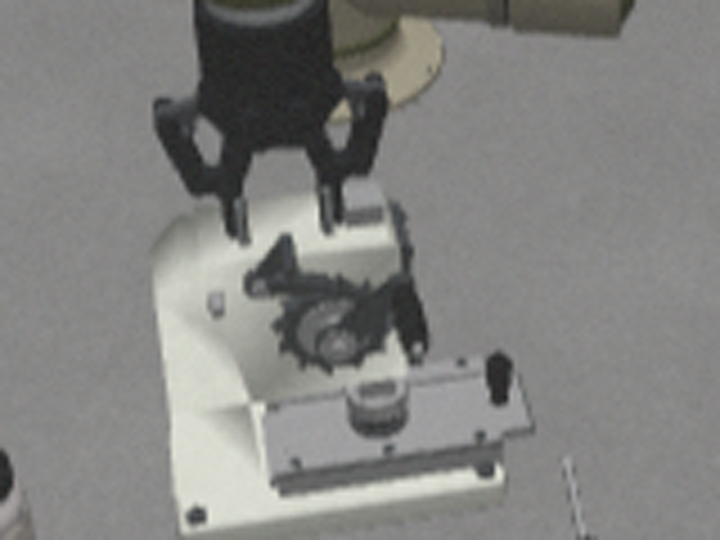

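The picture shows the open fingers (tips about 240,240 and 330,230 in the crop) straddling the pawl's tab and bar (about 288,245). They are well centred, so I'm going down and gripping.

>>> move_arm(
  jaw=[4.5,4.5,4.5,0.6,0.6,0.6,0.6,0.6,0.6],
  dp=[
    [0,0,1.2],
    [0,0,1.5],
    [0,0,1.0],
    [0,0,0],
    [0,0,0],
    [0,0,0],
    [0,0,0],
    [0,0,0],
    [0,0,0],
  ],
  turn=[
    [0,0,0],
    [0,0,0],
    [0,0,0],
    [0,0,0],
    [0,0,0],
    [0,0,0],
    [0,0,0],
    [0,0,0],
    [0,0,0],
  ],
  force=20,
)

```text
time_s: 5.22
position: [0.572, -0.2398, 0.2454]
tool_rot: [[0.966, -0.258, 0.002], [-0.258, -0.966, -0.001], [0.002, 0.0, -1.0]]
ft_force: [1.5, 1.4, 4.6]
grip_width: 0.009
gripper_force: 20.4
```

>>> move_arm(
  jaw=[0.6,0.6,0.6,0.6,0.6,0.6,0.6,0.6,0.6],
  dp=[
    [0,0.42,-0.22],
    [0,0.43,-0.19],
    [0,0.92,-0.18],
    [0,0.94,0.06],
    [0,0.89,0.3],
    [0,0.78,0.53],
    [0,0.61,0.7],
    [0,0,0],
    [0,0,0],
  ],
  turn=[
    [0,0,0],
    [0,0,0],
    [0,0,0],
    [0,0,0],
    [0,0,0],
    [0,0,0],
    [0,0,0],
    [0,0,0],
    [0,0,0],
  ],
)

```text
time_s: 5.97
position: [0.5584, -0.2891, 0.2333]
tool_rot: [[0.966, -0.259, -0.001], [-0.259, -0.966, -0.001], [-0.001, 0.001, -1.0]]
ft_force: [0.2, -3.3, -0.2]
grip_width: 0.0095
gripper_force: 19.9
```

```bash
python3 - <<'E'
from h import *
o=observe();print(o["position"],o["ft_force"])
im,_=save("scene","scene2.png"); cv2.imwrite("pics/scene2c.png",cv2.resize(im[150:270,130:290,::-1],None,fx=4.5,fy=4.5,interpolation=cv2.INTER_CUBIC))
E
```

```text
[ 0.55835864 -0.28914528  0.23334846] [ 0.22407083 -3.31779809 -0.19341556]
```

View pics/scene2c.png

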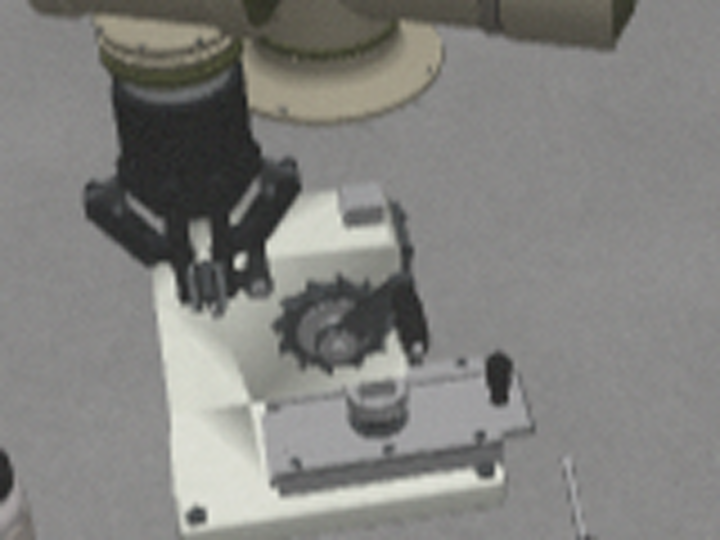

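The pawl has come over: bar in the fingers at about (207,275), pivot at (258,287), wheel free. I'll carry it nearly to its rest, open slightly and rise.

>>> move_arm(
  jaw=[0.6,0.6,0.6,2.4,2.4,2.4,2.4,2.4,2.4,2.4,2.4,2.4],
  dp=[
    [0,0.42,0.85],
    [0,0.15,0.61],
    [0,0,0],
    [0,0,0],
    [0,0,0],
    [0,0,0],
    [0,0,0],
    [0,0,-1],
    [0,0,-2],
    [0,0,-3],
    [0,0,-3],
    [0,0,0],
  ],
  turn=[
    [0,0,0],
    [0,0,0],
    [0,0,0],
    [0,0,0],
    [0,0,0],
    [0,0,0],
    [0,0,0],
    [0,0,0],
    [0,0,0],
    [0,0,0],
    [0,0,0],
    [0,0,0],
  ],
)

```text
time_s: 7.02
position: [0.5577, -0.2939, 0.3169]
tool_rot: [[0.966, -0.258, 0.008], [-0.258, -0.966, -0.007], [0.009, 0.004, -1.0]]
ft_force: [0.7, -1.3, 1.7]
grip_width: 0.0238
gripper_force: 0.0
```

>>> move_arm(
  jaw=[4.5,4.5,4.5,4.5,4.5,4.5,4.5,4.5,4.5,4.5],
  dp=[
    [0.5,-1.2,0],
    [0.8,-2.2,0],
    [0.9,-2.6,0],
    [0.9,-2.6,0],
    [0.9,-2.2,0],
    [0.6,-1.8,0],
    [0,0,1.5],
    [0,0,2],
    [0,0,1.5],
    [0,0,0],
  ],
  turn=[
    [0,0,0],
    [0,0,0],
    [0,0,0],
    [0,0,0],
    [0,0,0],
    [0,0,0],
    [0,0,0],
    [0,0,0],
    [0,0,0],
    [0,0,0],
  ],
)

```text
time_s: 7.85
position: [0.6332, -0.182, 0.2553]
tool_rot: [[0.966, -0.258, -0.008], [-0.258, -0.966, 0.004], [-0.009, -0.002, -1.0]]
ft_force: [-0.2, 0.1, -0.8]
grip_width: 0.0445
gripper_force: 0.0
```

```bash
python3 - <<'E'
from h import *
o=observe();print(o["position"],o["ft_force"])
im,_=save("scene","scene3.png"); cv2.imwrite("pics/scene3c.png",cv2.resize(im[150:270,130:290,::-1],None,fx=4.5,fy=4.5,interpolation=cv2.INTER_CUBIC))
E
```

```text
[ 0.63317985 -0.18197156  0.25529073] [-0.18415498  0.06392255 -0.84735645]
```

View pics/scene3c.png

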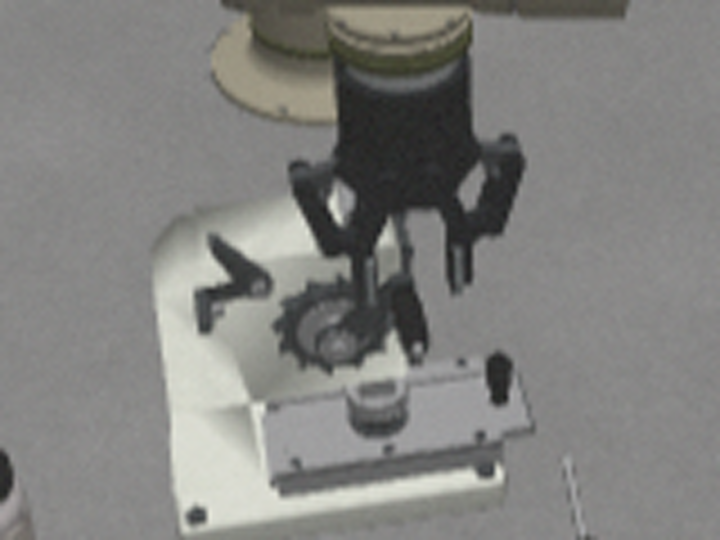

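The pawl lies thrown over (tab from 210,240 through pivot 260,287, bar at 207,315), and the fingers straddle the crank handle (408,320). Going down to grip it.

>>> move_arm(
  jaw=[4.5,4.5,4.5,4.5,1.2,1.2,1.2,1.2,1.2,1.2],
  dp=[
    [0,0,1.2],
    [0,0,1.5],
    [0,0,1.5],
    [0,0,0.4],
    [0,0,0],
    [0,0,0],
    [0,0,0],
    [0,0,0],
    [0,0,0],
    [0,0,0],
  ],
  turn=[
    [0,0,0],
    [0,0,0],
    [0,0,0],
    [0,0,0],
    [0,0,0],
    [0,0,0],
    [0,0,0],
    [0,0,0],
    [0,0,0],
    [0,0,0],
  ],
  force=40,
)

```text
time_s: 8.73
position: [0.6346, -0.1838, 0.2147]
tool_rot: [[0.966, -0.258, 0.002], [-0.258, -0.966, -0.001], [0.002, 0.0, -1.0]]
ft_force: [1.4, -1.1, 3.4]
grip_width: 0.0165
gripper_force: 40.3
```

>>> move_arm(
  jaw=[1.2,1.2,1.2,1.2,1.2,1.2],
  dp=[
    [0,0.37,-0.35],
    [0,0.38,-0.34],
    [0,0.86,-0.55],
    [0,0.94,-0.4],
    [0,0.99,-0.24],
    [0,0,0],
  ],
  turn=[
    [0,0,0],
    [0,0,0],
    [0,0,0],
    [0,0,0],
    [0,0,0],
    [0,0,0],
  ],
)

```text
time_s: 9.23
position: [0.6253, -0.2183, 0.2333]
tool_rot: [[0.966, -0.259, 0.002], [-0.259, -0.966, 0.001], [0.002, -0.001, -1.0]]
ft_force: [1.7, 1.0, 3.8]
grip_width: 0.0162
gripper_force: 40.6
```

>>> move_arm(
  jaw=[1.2,1.2,1.2,1.2,1.2,1.2,1.2,1.2,1.2,1.2],
  dp=[
    [0,0.5,-0.03],
    [0,0.52,-0.03],
    [0,1.01,0.11],
    [0,0.98,0.28],
    [0,0.92,0.44],
    [0,0.83,0.59],
    [0,0.72,0.72],
    [0,0.15,0.18],
    [0,0,0],
    [0,0,0],
  ],
  turn=[
    [0,0,0],
    [0,0,0],
    [0,0,0],
    [0,0,0],
    [0,0,0],
    [0,0,0],
    [0,0,0],
    [0,0,0],
    [0,0,0],
    [0,0,0],
  ],
)

```text
time_s: 10.07
position: [0.6113, -0.271, 0.212]
tool_rot: [[0.966, -0.257, 0.003], [-0.257, -0.966, 0.0], [0.003, -0.001, -1.0]]
ft_force: [1.6, 6.0, 10.3]
grip_width: 0.0163
gripper_force: 41.4
```

```bash
python3 - <<'E'
from h import *
o=observe();print(o["position"],o["ft_force"],o["wrist_torque"])
im,_=save("scene","scene4.png"); cv2.imwrite("pics/scene4c.png",cv2.resize(im[150:270,130:290,::-1],None,fx=4.5,fy=4.5,interpolation=cv2.INTER_CUBIC))
E
```

```text
[ 0.61128697 -0.27104821  0.2120352 ] [ 1.61463193  5.98367208 10.26601965] [ 1.02270476 -0.21410075 -0.20352627]
```

View pics/scene4c.png

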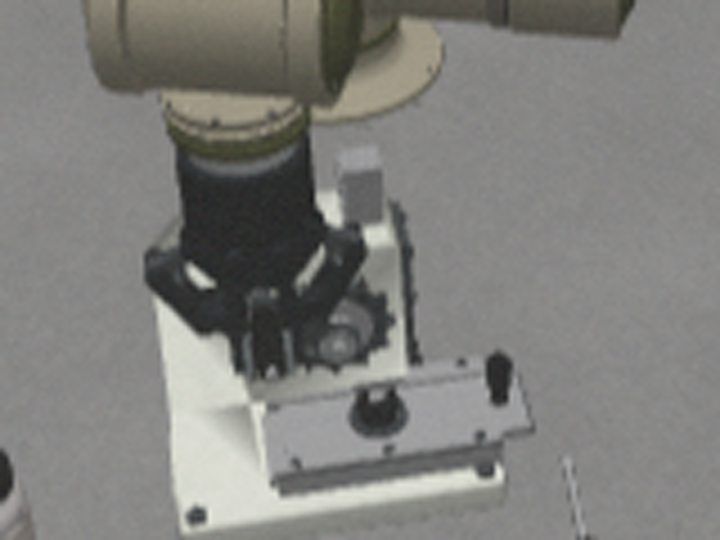

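The ram is up: its rack stands tall on the head (360,185) and the mount shows in the nest (378,410). A small nudge will check that the wheel is at its stop.

>>> move_arm(
  jaw=[1.2,1.2,1.2],
  dp=[
    [0,0.12,0.16],
    [0,0,0],
    [0,0,0],
  ],
  turn=[
    [0,0,0],
    [0,0,0],
    [0,0,0],
  ],
)

```text
time_s: 10.37
position: [0.6113, -0.2713, 0.2116]
tool_rot: [[0.967, -0.257, 0.005], [-0.257, -0.967, 0.001], [0.005, -0.002, -1.0]]
ft_force: [1.1, 10.4, 16.0]
grip_width: 0.0168
gripper_force: 42.2
```

>>> move_arm(
  jaw=[1.2,3.2,3.2,3.2,3.2,3.2,3.2,3.2,3.2,3.2,3.2],
  dp=[
    [0,-0.22,-0.3],
    [0,0,0],
    [0,0,0],
    [0,0,0],
    [0,0,0],
    [0,0,-1],
    [0,0,-2],
    [0,0,-3],
    [0,0,-3],
    [0,0,-1],
    [0,0,0],
  ],
  turn=[
    [0,0,0],
    [0,0,0],
    [0,0,0],
    [0,0,0],
    [0,0,0],
    [0,0,0],
    [0,0,0],
    [0,0,0],
    [0,0,0],
    [0,0,0],
    [0,0,0],
  ],
)

```text
time_s: 11.28
position: [0.6112, -0.2716, 0.3153]
tool_rot: [[0.966, -0.258, 0.006], [-0.258, -0.966, -0.004], [0.006, 0.002, -1.0]]
ft_force: [0.8, 0.4, 0.6]
grip_width: 0.0318
gripper_force: 0.0
```

```bash
python3 - <<'E'
from fit import *
from h import *
a=np.radians(-15); ex=np.array([np.cos(a),np.sin(a),0]); ey=np.array([-np.sin(a),np.cos(a),0])
O=np.array([.54,-.193,0])-.0109*ey
def loc(p): return np.array([(p-O)@ex,(p-O)@ey,p[2]])
print(observe()["position"])
for n in("top","scene"):
    P,im=cloud(n); cv2.imwrite("pics/%s5.png"%n,im[:,:,::-1])
    L=np.stack([(P-O)@ex,(P-O)@ey,P[...,2]],-1)
    k=(abs(L[...,0])<.05)&(L[...,1]>.085)&(L[...,1]<.14)
    m=k&(L[...,2]>.074)&(L[...,2]<.09)&(im.max(2)<70); v,u=np.nonzero(m); print(n,"knob",m.sum(),P[m].mean(0),L[m].min(0),L[m].mean(0),L[m].max(0),u.mean(),v.mean())
    for x in mark(n,"shuttle_knob"): p=at_z(n,x[1],x[2],.075); print(x,p,loc(p))
    pl=(abs(L[...,0])<.07)&(L[...,1]>.0)&(L[...,1]<.16)&(abs(L[...,2]-.051)<.004)
    print("plate y max",np.percentile(L[pl],[1,50,99],axis=0))
    hh=(abs(L[...,0])<.08)&(L[...,1]>.035)&(L[...,1]<.1)&(L[...,2]>.11)&(L[...,2]<.3)
    print("head front",hh.sum(),L[hh].max(0),np.percentile(L[hh],98,axis=0))
E
```

```text
[ 0.6112 -0.2716  0.3153]
top knob 11 [ 0.5468 -0.0851  0.0859] [-0.0253  0.1108  0.0769] [-0.0214  0.1169  0.0859] [-0.0157  0.1237  0.089 ] 278.09090909090907 181.63636363636363
(0.63, 281.4976, 182.784) [ 0.5444 -0.0961  0.075 ] [-0.0209  0.1056  0.075 ]
plate y max [[-0.0599  0.0597  0.047 ]
 [-0.0131  0.0987  0.051 ]
 [ 0.0275  0.1372  0.0549]]
head front 4 [0.0036 0.0579 0.2266] [0.0035 0.0579 0.2264]
scene knob 21 [ 0.5573 -0.0862  0.083 ] [-0.0212  0.1115  0.0745] [-0.0109  0.1186  0.083 ] [-0.0064  0.1288  0.0885] 240.14285714285714 232.9047619047619
(0.96, 239.7184, 233.7024) [ 0.5525 -0.0854  0.075 ] [-0.0158  0.1181  0.075 ]
(0.45, 336.384, 170.688) [0.4016 0.4221 0.075 ] [-0.2929  0.5692  0.075 ]
plate y max [[-0.0589  0.001   0.0473]
 [-0.0063  0.0751  0.0512]
 [ 0.0293  0.1388  0.0549]]
head front 300 [0.0349 0.06   0.2878] [0.0299 0.0581 0.2857]
```

>>> move_arm(
  jaw=[4.0,4.0,4.0,4.0,4.0,4.0,4.0,4.0,4.0,4.0,4.0],
  dp=[
    [0,-1,-1],
    [0,-2,-1],
    [0,-3,0],
    [0,-3,0],
    [0,-3,0],
    [-1,-2.5,0],
    [-2.5,-2,0],
    [-3,0,0],
    [-2.7,0,0],
    [-1.5,0,0],
    [0,0,0],
  ],
  turn=[
    [0,0,0],
    [0,0,0],
    [0,0,0],
    [0,0,0],
    [0,0,0],
    [0,0,0],
    [0,0,0],
    [0,0,0],
    [0,0,0],
    [0,0,0],
    [0,0,0],
  ],
)

```text
time_s: 12.4
position: [0.548, -0.0825, 0.3327]
tool_rot: [[0.966, -0.257, 0.0], [-0.257, -0.966, -0.0], [0.0, -0.0, -1.0]]
ft_force: [0.5, -0.4, -0.3]
grip_width: 0.04
gripper_force: 0.0
```

```bash
python3 -c "
from h import *
o=observe();print(o['position'],o['q'],o['ft_force'])"
```

```text
[ 0.54797706 -0.08251308  0.33270765] [-2.08068263e+01  1.94421964e+01  6.14805482e+01  4.42608039e-03
  9.90513260e+01  8.41004908e+01] [ 0.49433493 -0.43412084 -0.31130352]
```

>>> move_arm(
  jaw=[4.0,4.0,4.0,4.0,4.0,4.0,4.0,4.0,4.0,4.0,4.0,4.0],
  dp=[
    [0,0,0],
    [0,0,0],
    [0,0,1],
    [0,0,1],
    [0,0,1],
    [0,0,1],
    [0,0,1],
    [0,0,1],
    [0,0,1],
    [0,0,1],
    [0,0,0],
    [0,0,0],
  ],
  turn=[
    [0,0,-0.121],
    [0,0,-0.121],
    [0,0,-0.121],
    [0,0,-0.121],
    [0,0,-0.121],
    [0,0,-0.121],
    [0,0,-0.121],
    [0,0,-0.121],
    [0,0,-0.121],
    [0,0,-0.121],
    [0,0,-0.121],
    [0,0,-0.121],
  ],
)

```text
time_s: 13.4
position: [0.5507, -0.0841, 0.2504]
tool_rot: [[0.365, 0.931, -0.002], [0.931, -0.365, 0.001], [0.0, -0.002, -1.0]]
ft_force: [-0.6, 0.1, 0.2]
grip_width: 0.0399
gripper_force: 0.0
```

>>> move_arm(
  jaw=[4.0,4.0,4.0,4.0,4.0,4.0,4.0,4.0],
  dp=[
    [0,0,2.5],
    [0,0,2.5],
    [0,0,2.5],
    [0,0,2.5],
    [0,0,2],
    [0,0,1],
    [0,0,0],
    [0,0,0],
  ],
  turn=[
    [0,0,-0.119],
    [0,0,0],
    [0,0,0],
    [0,0,0],
    [0,0,0],
    [0,0,0],
    [0,0,0],
    [0,0,0],
  ],
)

```text
time_s: 14.07
position: [0.5507, -0.0843, 0.1216]
tool_rot: [[0.258, 0.966, 0.0], [0.966, -0.258, 0.0], [0.0, 0.0, -1.0]]
ft_force: [0.2, -0.3, 0.0]
grip_width: 0.0401
gripper_force: 0.0
```

```bash
python3 - <<'E'
from h import *
o=observe();print(o["position"],o["ft_force"])
im,_=save("scene","scene6.png"); it,_=save("top","top6.png")
a=cv2.resize(im[150:270,160:290,::-1],(390,360),interpolation=cv2.INTER_CUBIC); b=cv2.resize(it[120:240,230:360,::-1],(390,360),interpolation=cv2.INTER_CUBIC)
cv2.imwrite("pics/both6.png",np.hstack([a,b]))
E
```

```text
[ 0.55073041 -0.08430208  0.12160681] [ 0.21349021 -0.33009743  0.03123914]
```

View pics/both6.png

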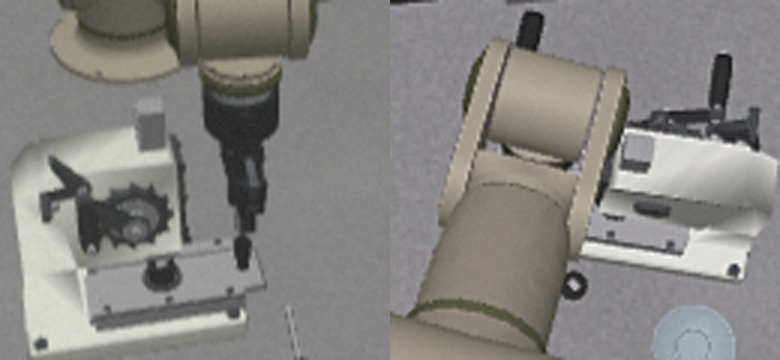

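The pawl is still over (bar at 45,215 left) and the handle is on the -y side (92,235). The gripper hangs over the knob (243,250 left). I'll check the alignment by projection.

```bash
python3 - <<'E'
from h import *
for n in("scene","top"):
    c=cams.calibration(n); f=192/np.tan(np.radians(c["vertical_fov"])/2); V=np.array(c["view"])
    for z in(.083,.051):
        p=V@[.5507,-.0843,z,1]; print(n,z,c["cx"]+f*p[0]/-p[2],c["cy"]-f*p[1]/-p[2])
im=cv2.imread("pics/scene5.png").max(2)[222:246,228:254]; print(im)
im=cv2.imread("pics/top5.png").max(2)[172:192,268:290]; print(im)
E
```

```text
scene 0.083 239.75465954858348 231.49110124168763
scene 0.051 239.83907921288224 238.52502575373808
top 0.083 277.67408576983337 180.66245677750456
top 0.051 277.3426534857742 182.89257945451155
[[138 134 135 137 135 132 135 133 138 136 139 136 139 137 138 140 138 136
  135 137 135 139 138 140 140 141]
 [134 134 136 133 135 137 136 135 139 140 138 134 141 139 139 139 135 136
  136 137 136 142 141 141 143 140]
 [138 138 136 137 139 134 137 133 135 136 137 140 138 138 135 136 136 135
  136 136 137 139 138 141 137 139]
 [136 138 136 135 139 137 135 136 137 138 138 136 134 135 136 137 134 136
  137 136 139 138 138 140 138 139]
 [137 138 138 138 135 137 138 135 136 135 134 134 135 137 137 138 137 135
  133 138 137 139 139 141 138 139]
 [137 137 137 135 138 139 133 136 135 134 133 135 121 127 137 139 135 137
  138 135 134 139 135 138 139 135]
 [138 137 137 136 135 138 133 138 138 134 124 111  77  93 121 137 139 134
  134 135 138 136 137 136 133 137]
 [139 140 143 129 115 128 149 151 149 136  94  51  49  48  76 115 136 135
  135 137 138 138 135 135 135 138]
 [152 155 154 120  78 113 157 162
[... 2872 characters left out ...]
3 103 171 168 169 167 166 170
  167 168 167 164]
 [140 143 142  87 161 166 166 168 174 180 181 181 173 168 169 167 165 164
  163 165 167 167]
 [141 141 143 109 168 167 164 164 165 162 163 167 164 168 163 167 167 169
  170 170 168 166]
 [139 139 142  95 166 170 171 169 170 169 165 164 163 162 164 165 162 166
  165 165 166 169]
 [139 139 123 119 169 169 168 165 168 167 167 169 171 168 167 168 168 165
  162 163 164 169]
 [141 143 120 147 178 174 171 170 170 170 170 168 171 166 167 170 167 170
  168 167 172 176]
 [141 139 101 143 173 173 174 175 174 173 173 170 171 170 169 169 170 169
  169 168 172 174]
 [139 142 103 121 142 143 162 164 168 162 167 164 164 169 171 171 174 171
  171 171 177 147]]
```

>>> move_arm(
  jaw=[4.0,4.0,4.0,4.0,4.0,1.2,1.2,1.2,1.2,1.2,1.2,1.2],
  dp=[
    [-0.1,0.15,1.5],
    [0,0,2],
    [0,0,1.7],
    [0,0,1.1],
    [0,0,0],
    [0,0,0],
    [0,0,0],
    [0,0,0],
    [0,0,0],
    [0,0,0],
    [0,0,0],
    [0,0,0],
  ],
  turn=[
    [0,0,0],
    [0,0,0],
    [0,0,0],
    [0,0,0],
    [0,0,0],
    [0,0,0],
    [0,0,0],
    [0,0,0],
    [0,0,0],
    [0,0,0],
    [0,0,0],
    [0,0,0],
  ],
)

```text
time_s: 15.17
position: [0.5511, -0.0856, 0.0598]
tool_rot: [[0.258, 0.966, 0.001], [0.966, -0.258, -0.0], [-0.0, 0.001, -1.0]]
ft_force: [-4.5, 0.0, 7.0]
grip_width: 0.0169
gripper_force: 39.8
```

>>> move_arm(
  jaw=[1.2,1.2,1.2,1.2,1.2,1.2,1.2,1.2,1.2,1.2,1.2,1.2],
  dp=[
    [0.1,0,0],
    [0.2,0,0],
    [0.35,0,0],
    [0.5,0,0],
    [0.5,0,0],
    [0.5,0,0],
    [0.5,0,0],
    [0.5,0,0],
    [0.5,0,0],
    [0.5,0,0],
    [0.5,0,0],
    [0.5,0,0],
  ],
  turn=[
    [0,0,0],
    [0,0,0],
    [0,0,0],
    [0,0,0],
    [0,0,0],
    [0,0,0],
    [0,0,0],
    [0,0,0],
    [0,0,0],
    [0,0,0],
    [0,0,0],
    [0,0,0],
  ],
)

```text
time_s: 16.17
position: [0.5645, -0.0358, 0.0598]
tool_rot: [[0.258, 0.966, 0.001], [0.966, -0.258, -0.001], [-0.001, 0.001, -1.0]]
ft_force: [-6.0, -0.9, 6.2]
grip_width: 0.0169
gripper_force: 39.7
```

>>> move_arm(
  jaw=[1.2,1.2,1.2,1.2,1.2,1.2,1.2,1.2,1.2,1.2,1.2,1.2],
  dp=[
    [0.5,0,0],
    [0.5,0,0],
    [0.5,0,0],
    [0.5,0,0],
    [0.5,0,0],
    [0.5,0,0],
    [0.45,0,0],
    [0.35,0,0],
    [0.25,0,0],
    [0.2,0,0],
    [0.15,0,0],
    [0,0,0],
  ],
  turn=[
    [0,0,0],
    [0,0,0],
    [0,0,0],
    [0,0,0],
    [0,0,0],
    [0,0,0],
    [0,0,0],
    [0,0,0],
    [0,0,0],
    [0,0,0],
    [0,0,0],
    [0,0,0],
  ],
)

```text
time_s: 17.17
position: [0.5759, 0.0062, 0.0598]
tool_rot: [[0.258, 0.966, 0.001], [0.966, -0.258, -0.002], [-0.001, 0.001, -1.0]]
ft_force: [-5.2, -2.6, 6.7]
grip_width: 0.0172
gripper_force: 39.7
```

>>> move_arm(
  jaw=[1.2,1.2,1.2,1.2],
  dp=[
    [0.15,0,0],
    [0.15,0,0],
    [0,0,0],
    [0,0,0],
  ],
  turn=[
    [0,0,0],
    [0,0,0],
    [0,0,0],
    [0,0,0],
  ],
)

```text
time_s: 17.5
position: [0.5758, 0.0062, 0.0598]
tool_rot: [[0.258, 0.966, -0.001], [0.966, -0.258, -0.006], [-0.006, 0.0, -1.0]]
ft_force: [-10.8, -19.5, 8.1]
grip_width: 0.0167
gripper_force: 39.9
```

>>> move_arm(
  jaw=[1.2,1.2,4.0,4.0,4.0,4.0,4.0,4.0,4.0,4.0,4.0,4.0],
  dp=[
    [-0.3,0,0],
    [0,0,0],
    [0,0,0],
    [0,0,0],
    [0,0,0],
    [0,0,0],
    [0,0,-1],
    [0,0,-2],
    [0,0,-3],
    [0,0,-3],
    [0,0,-3],
    [0,0,-3],
  ],
  turn=[
    [0,0,0],
    [0,0,0],
    [0,0,0],
    [0,0,0],
    [0,0,0],
    [0,0,0],
    [0,0,0],
    [0,0,0],
    [0,0,0],
    [0,0,0],
    [0,0,0],
    [0,0,0],
  ],
)

```text
time_s: 18.5
position: [0.5756, 0.0068, 0.2107]
tool_rot: [[0.258, 0.966, 0.001], [0.966, -0.258, -0.0], [0.0, 0.001, -1.0]]
ft_force: [0.6, -0.0, -0.3]
grip_width: 0.0397
gripper_force: 0.0
```

>>> move_arm(
  jaw=[4.0,4.0,4.0,4.0,4.0,4.0],
  dp=[
    [2,0,-2],
    [3.5,0,0],
    [3.5,0,0],
    [3.5,0,0],
    [2,0,0],
    [0,0,0],
  ],
  turn=[
    [0,0,0],
    [0,0,0],
    [0,0,0],
    [0,0,0],
    [0,0,0],
    [0,0,0],
  ],
)

```text
time_s: 19.0
position: [0.6134, 0.1506, 0.2288]
tool_rot: [[0.254, 0.967, 0.001], [0.967, -0.254, 0.001], [0.001, 0.0, -1.0]]
ft_force: [0.5, 0.9, -0.2]
grip_width: 0.0399
gripper_force: 0.0
```

```bash
python3 - <<'E'
from fit import *
a=np.radians(-15); ex=np.array([np.cos(a),np.sin(a),0]); ey=np.array([-np.sin(a),np.cos(a),0]); O=np.array([.5372,-.2035,0])
print(observe()["position"],observe()["time_s"])
for n in("scene","top"):
    P,im=cloud(n); cv2.imwrite("pics/%s7.png"%n,im[:,:,::-1]); L=np.stack([(P-O)@ex,(P-O)@ey,P[...,2]],-1)
    pl=(abs(L[...,0])<.045)&(L[...,1]>.0)&(L[...,1]<.26)&(abs(L[...,2]-.051)<.004); print(n,"plate",np.percentile(L[pl],[1,50,99],axis=0)[:,1])
    mt=(abs(L[...,0]+.0)<.04)&(abs(L[...,1]-.12)<.05)&(L[...,2]>.063)&(L[...,2]<.09); print("mount",mt.sum(),L[mt].mean(0),np.percentile(L[mt][:,2],[20,50,80,95]))
    if n=="scene": s=im[150:270,150:290,::-1]
    else: t=im[120:240,225:365,::-1]
f=lambda x:cv2.resize(x,(398,341),interpolation=cv2.INTER_CUBIC)
cv2.imwrite("pics/both7.png",np.hstack([f(s),f(t)]))
E
```

```text
[0.6134 0.1506 0.2288] 19.0
scene plate [0.0066 0.1339 0.2315]
mount 64 [-0.0133  0.1249  0.0703] [0.0678 0.0707 0.0732 0.0745]
top plate [0.05   0.1459 0.2311]
mount 73 [-0.0166  0.1229  0.0716] [0.0681 0.0716 0.0747 0.0775]
```

View pics/both7.png

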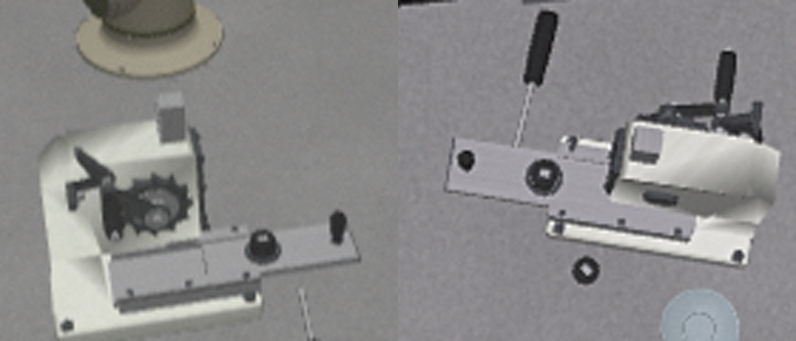

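The table is fully out, with the mount flat in its nest (262,245 left; 543,177 right). The pawl is over, the ram is up, the screwdriver, small mount and dish in view look undisturbed, and the gripper is clear. Handing in.

```bash
python3 -c "
from h import *
print(ticket.close_job())"
```

```text
the job is handed in; nothing more can be done
None
```

The job is done and handed in at about 19 s: pawl thrown over, ram cranked fully up to its stop, table pulled out to its stop with the mount flat in its nest, and the gripper let go and clear.

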